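# Hang the jig bracket on the free branch of the jig tree

### The arm

A 7-joint arm with a two-finger parallel gripper is mounted at the origin on a cart in front of the work surface, level with it; the furniture and walls round the work are solid. World frame = base frame: x ahead of the robot, y to its left, z up, the work surface at z = 0. Lengths are in m, angles in rad, forces in N, time in s.
With the tool pointing down it reaches from about 0.35 to 0.9 m from the base axis. Payload 19.9 kg.
Tool frame: the origin (TCP) lies at the very end of the fingers, on their centre line; the grasp point (between the pads) lies 19 mm behind it; z points along the fingers, y is the line along which they close (so a half turn about z gives the same grasp; the last joint's range is limited). The gripper opens to 94 mm and grips with 3 to 60 N. Pads are 16 mm wide; open, the fingers measure 119 mm over their backs; the gripper's body (75 mm by 177 mm) begins 78 mm behind the grasp point.
Start: joints at [-1.258, 0.417, -0.01, 1.614, 0.005, 1.111, -0.053], TCP at [0.217, 0.586, 0.205] pointing down, gripper open.
Joint ranges: [-2.81, 2.81], [-0.39, 2.02], [-1.27, 1.25], [0.06, 2.57], [-1.19, 4.33], [0.19, 2], [-2.82, 2.82]. Speed limits (rad/s): [1.89, 1.89, 2.39, 2.39, 3.01, 3.01, 3.01].

### API

Orientations are given as a unit quaternion [w, x, y, z].
In Python, from cell import * gives the robot as it stands.
- The arm moves only by the tool step_arm, never from a script. Its argument "deltas" is a list of rows, each an object of numbers: "jaw": the closure, from 0 (fully open) to 1 (shut); "dx", "dy", "dz": the shift along the world's x, y, z in m; "turn": the turn about the world's z in degrees. In form: [{"jaw": .., "dx": .., "dy": .., "dz": .., "turn": ..}, ...]. A call has 1 to 5 rows; each row is the pose to reach, as a shift and turn from the pose commanded when the call began; what a row does not reach only later rows make up. A row lasts 1/10 s, in which the tool goes at most 50 mm and 8.59 degrees, less where a joint would pass 70% of its speed; a pose out of reach is approached as far as the arm can. A call with a gripper value outside its range is refused whole. The fingers move at their own pace and stop on an object; "force" is the grip in N (left out, the last holds). Time passes only in rows, so rows that repeat a pose let the fingers close. It gives the time, the measured TCP pose, the force, the opening and the grip force at its end, in the units of the state.
- sense(): the state, without advancing time (a new reading comes with each control period).
- capture(name): name is "scene" or "top" or "wrist"; returns the picture (384x512x3 uint8, red, green, blue); there is no depth.
- calibration(name): a dict with "K" (3x3 intrinsics, pixels), "distortion" ([k1, k2, p1, p2, k3] as OpenCV has them; the pictures are not rectified), "cam_to_world" (4x4, takes a point from camera to world coordinates). Camera axes: x right, y down, z forward; pixel columns grow to the right and rows downward; lengths in m; the calibration is good to about 2 mm. A picture is of the moment at which its call begins: read the wrist's pose just before it. calibration takes no time and is no camera call; for the wrist camera it gives the pose at the moment of the call.
- finish_job(): hands the job in; it is judged then, once.
The state is a dict: "t": time; "q": joint angles; "qvel": joint speeds; "effort": joint torques, N m; "ee_pos": TCP position; "orientation": TCP orientation; "ft_force": force on the tool from outside, world axes, zero at the start; "torque": the same for the moment, N m; "opening": opening from 0.0 (shut) to 1.0 (fully open); "finger_force": force on a finger pad.
Only numpy, scipy, OpenCV 4.12 (cv2) and the standard library are available. Lean on these libraries where they do the work, as an engineer would, in place of code of your own. Each camera call takes 0.05 s, during which the arm holds its last target. There are 200 camera calls.

### The job

Turn the jig tree until its one empty branch stands over the pointer on the stand's foot. Then take the loose bracket by its loop handle, hang it on that branch over the upright pin and press it gently down past the sprung balls until it sits fully home, and leave it there with the branch still over the pointer. Do not force anything, and leave the mug, glue bottle, screwdriver and marker alone.

Things in the scene. Friction and masses are not known exactly. Their poses are not given: they have to be found in the camera images.
- stand: Fixed foot of the jig tree: grey disc 170 mm across, 13 mm thick, with a clamp tube in the middle. Origin at the disc's centre at bench level, on the vertical axis about which the tree turns; its -x axis runs along the pointer, roughly to the robot. A telescoping stem in the tube carries the tree.
- pointer (a point): Tip of the small steel pointer on the edge of the stand's foot, 112 mm from the axis, 19 mm above the bench.
- tube_top (a point): Top of the stand's clamp tube, on the axis, 58 mm above the bench. The stem's height is set by hand, is not measured and differs each time: the seats on the four branches, level with one another, stand 100 to 125 mm above the bench, so find the seat by feel. Forcing it means over 60 N between bracket and tree (summed over their contacts, 12 N of it the balls) or 40 N of robot on tree.
- tree (a joint): Tree's angle, rad, counter-clockwise from above positive; 0: empty branch over the pointer. The empty branch points along the stand's -x axis turned by this angle. Starts between 0.9 and 2.1, takes about 0.16 N m to turn (1.5 N at a pin), stays where left. Four level arms 90 degrees apart, 16 wide, 20 deep, 135 mm long; upright pins 12 mm thick, 105 mm from the axis, 45 mm tall, the last 10 mm tapered.
- plunger_l (a joint): One of two sprung steel balls in the sides of the empty branch's arm beside its pin, 10 mm below the seat; 0 when out (13 mm from the arm's middle), 0.002 m when pressed in by a bracket's leg. The bracket meets them 18 mm above the seat; it takes about 5 to 9 N to push it past, then 1 to 3 N down to the seat. The other three branches carry fixed brackets that rise 70 mm above the seat.
- seat_button (a joint): Small brass feeler pin, 8 mm thick, in the empty branch, 20 mm outside the upright pin: 0 when it stands 5 mm above the seat, 0.005 m when a bracket rests on the seat. Its spring is under 1 N. The seat is the top of a rubber buffer, 20 mm across, round the upright pin; it gives 1 mm for 8 N and stands 2 mm proud of the arm, where the bracket stops hard.
- bail (a point): Middle of the top bar of the loose bracket's loop handle: grip here. Bar 12 wide, 12 high, 58 mm long along the bracket's x, on two posts at its ends; 92 mm above the bracket's feet. The gap below the bar takes the pin. The bracket is bare aluminium, 60 mm long (x), 37 mm wide (y), 98 mm tall, 0.11 to 0.18 kg, and starts standing on its feet on the bench.
- hole (a point): Centre of the 16 mm through hole in the bracket's plate, at the plate's underside, which comes to rest on the seat; straight below the handle's bar, 64 mm under its middle. Two legs, 46 mm long, 22 mm apart inside, flared at the foot, hang 28 mm down from here and straddle the arm, so the bracket's x must lie along the branch (either way round).
- mug: White mug, 81 x 117 x 97 mm tall, origin at the centre of its underside. Leave alone.
- glue: White glue bottle with a red nozzle, 42 mm across and 121 mm tall, origin at the centre of its underside. Leave alone.
- screwdriver: Screwdriver lying on the bench, 201 x 26 x 26 mm along its x, origin at the centre of its underside. Leave alone.
- marker: Felt marker lying on the bench, 147 x 18 x 20 mm along its x, origin at the centre of its underside. Leave alone.

How it is judged:
By the outcome, as a careful person would: the job done as asked, in the order asked, and still so for the second after the job is handed in, with the robot touching nothing.
It also fails if it takes over 69 s, if anything falls off the work surface, if the arm or the gripper's body presses on something with over 40 N, if the wrist force passes 120 N, or if a joint passes its speed limit or range.

## Working session

There is one attempt and no reset: what is moved stays moved. The work goes in short steps, Python scripts to look and compute and a tool call to move; the robot and the scene stay as the last step left them, time stands still between calls to the robot, and variables do not carry over. Pictures are saved under pics/ and viewed, at most 10 in all, crops included, and the job is handed in when it is done.

Besides the shell and the picture viewer there is one more tool, called after "Request:" by a JSON object that holds its "fn" and its "kwargs", one argument or row to a line. step_arm: Moves the arm, as the interface text tells. Its arguments: {"type":"object","properties":{"deltas":{"type":"array","items":{"type":"object","properties":{"jaw":{"type":"number"},"dx":{"type":"number"},"dy":{"type":"number"},"dz":{"type":"number"},"turn":{"type":"number"}}}},"force":{"type":"number"}},"required":["deltas"]}

```bash
mkdir -p pics; ls; python3 - <<'E'
from cell import *
import cv2,numpy as np
for n in ("scene","top"):
    cv2.imwrite(f"pics/{n}0.png",cv2.cvtColor(capture(n),cv2.COLOR_RGB2BGR))
    c=calibration(n);print(n,np.round(c["K"],1).tolist(),np.round(c["distortion"],3),np.round(c["cam_to_world"],3).tolist())
s=sense();print({k:np.round(v,3).tolist() for k,v in s.items()})
E
```

```text
pics
scene [[412.6, 0.0, 261.2], [0.0, 412.6, 185.1], [0.0, 0.0, 1.0]] [-0.103  0.     0.     0.     0.   ] [[0.775, -0.25, 0.581, 0.023], [-0.632, -0.286, 0.72, -0.69], [-0.014, -0.925, -0.379, 0.427], [0.0, 0.0, 0.0, 1.0]]
top [[405.5, 0.0, 260.1], [0.0, 405.5, 188.2], [0.0, 0.0, 1.0]] [-0.099  0.     0.     0.     0.   ] [[-0.012, -0.998, 0.064, 0.46], [-1.0, 0.012, 0.009, -0.07], [-0.01, -0.064, -0.998, 1.08], [0.0, 0.0, 0.0, 1.0]]
{'t': 0.1, 'q': [-1.259, 0.418, -0.01, 1.614, 0.005, 1.111, -0.053], 'qvel': [-0.0, -0.002, -0.001, 0.0, 0.0, 0.002, 0.001], 'effort': [0.002, -85.258, 0.641, -42.669, -0.049, 0.016, 0.0], 'ee_pos': [0.216, 0.586, 0.205], 'orientation': [-0.0, 0.176, 0.984, -0.001], 'ft_force': [-0.017, 0.171, -0.329], 'torque': [-0.004, -0.06, 0.01], 'finger_force': 0.0, 'opening': 0.998}
```

View pics/scene0.png

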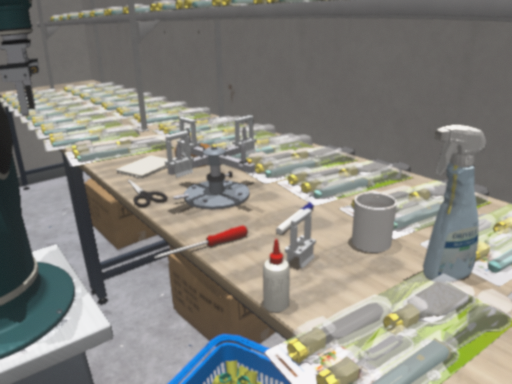

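View pics/top0.png

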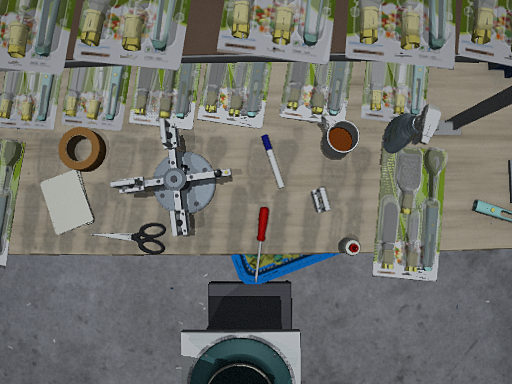

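The scene view shows the tree at about (215,165) and the bracket at (300,235). In the top view, the tree hub is at (175,180) with arm ends near (112,184), (166,125), (230,172) and (182,232). The loose bracket is at (320,199). I'll zoom in next.

```bash
python3 - <<'E'
import cv2,numpy as np
t=cv2.imread("pics/top0.png");s=cv2.imread("pics/scene0.png")
a=cv2.resize(t[115:245,105:240],(400,385),interpolation=cv2.INTER_CUBIC)
b=cv2.resize(t[180:220,300:340],(200,200),interpolation=cv2.INTER_CUBIC)
c=cv2.resize(s[105:215,150:264],(400,385),interpolation=cv2.INTER_CUBIC)
d=cv2.resize(s[195:275,270:330],(150,200),interpolation=cv2.INTER_CUBIC)
o=np.zeros((585,800,3),np.uint8);o[:385,:400]=a;o[:385,400:]=c;o[385:,:200]=b;o[385:,400:550]=d
cv2.imwrite("pics/crop0.png",o)
E
```

```text
(no output)
```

View pics/crop0.png

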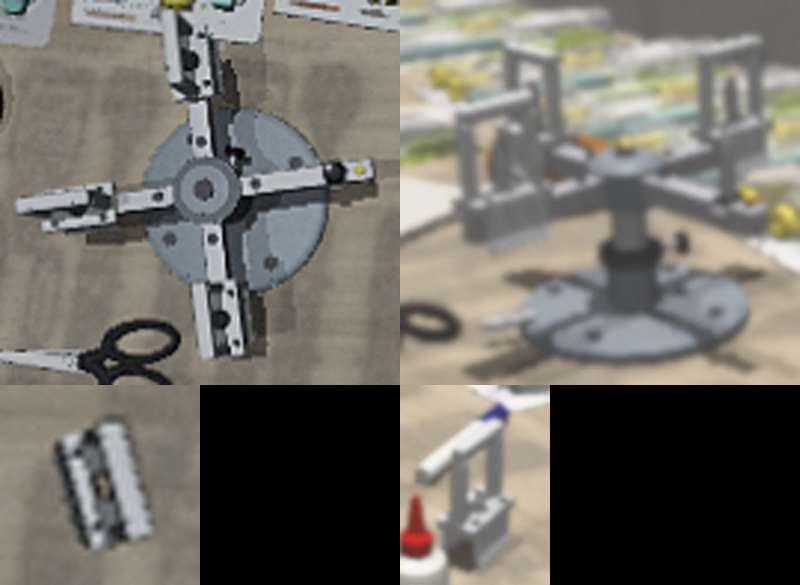

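The empty branch is the right-hand one in the top view. Its dark pin is at px (218.4,173.1) and the brass button at (226,172.4), with the hub at (173.5,179.2). The bracket's bar is at about (324.6,199.4), yawed about 16°. In the scene view the pointer tip is near (174,197).

```bash
cat > h.py <<'E'
from cell import *
import cv2,numpy as np
def ray(c,p):
    u=cv2.undistortPoints(np.array([[p]],float),np.array(c["K"]),np.array(c["distortion"]))[0,0]
    T=np.array(c["cam_to_world"]);d=T[:3,:3]@[u[0],u[1],1];return T[:3,3],d/np.linalg.norm(d)
def plane(c,p,z):
    o,d=ray(c,p);return o+d*(z-o[2])/d[2]
def tri(rs):
    A=np.zeros((3,3));b=np.zeros(3)
    for o,d in rs:
        M=np.eye(3)-np.outer(d,d);A+=M;b+=M@o
    x=np.linalg.solve(A,b);return x,[np.linalg.norm((np.eye(3)-np.outer(d,d))@(x-o)) for o,d in rs]
def proj(c,X):
    T=np.linalg.inv(np.array(c["cam_to_world"]));r,_=cv2.Rodrigues(T[:3,:3])
    return cv2.projectPoints(np.array([X],float),r,T[:3,3],np.array(c["K"]),np.array(c["distortion"]))[0][0,0]
def pic(n,f):
    c=calibration(n);im=cv2.cvtColor(capture(n),cv2.COLOR_RGB2BGR);cv2.imwrite(f"pics/{f}.png",im);return c,im
E
python3 - <<'E'
from h import *
np.set_printoptions(precision=4,suppress=True)
t=calibration("top");s=calibration("scene");w=calibration("wrist")
print("hub",plane(t,(173.5,179.2),.12),"pin",plane(t,(218.4,173.1),.157),"btn",plane(t,(226,172.4),.117))
print("btn tri",tri([ray(t,(226,172.4)),ray(s,(249.2,159.9))]))
print("ptr",plane(s,(174.2,197),.019))
print("bar",plane(t,(324.6,199.4),.098),tri([ray(t,(324.6,199.4)),ray(s,(270+(460-400)*.4,195+(450-385)*.4))]))
print("w",np.array(w["cam_to_world"]),np.array(w["K"])); print(np.array(sense()["ee_pos"]))
# disc centre
for p in [(105+145*.3375,115+190*.3377),(105+328*.3375,115+190*.3377),(105+245*.3375,115+108*.3377)]: print(plane(t,p,.013))
E
```

```text
hub [0.5452 0.1463 0.12  ] pin [0.5546 0.0342 0.157 ] btn [0.5602 0.0205 0.117 ]
btn tri (array([0.5601, 0.0192, 0.1247]), [np.float64(0.000996029137236524), np.float64(0.0009960291372365171)])
ptr [0.4377 0.1657 0.019 ]
bar [ 0.4934 -0.2164  0.098 ] (array([ 0.4893, -0.2144,  0.085 ]), [np.float64(0.005986739500489996), np.float64(0.00598673950049002)])
w [[ 0.3462  0.9054  0.2456  0.146 ]
 [ 0.9382 -0.334  -0.0912  0.6118]
 [-0.0005  0.262  -0.9651  0.3841]
 [ 0.      0.      0.      1.    ]] [[304.1943   0.     257.2846]
 [  0.     304.1943 191.754 ]
 [  0.       0.       1.    ]]
[0.2164 0.586  0.2049]
[0.5556 0.2232 0.013 ]
[0.5534 0.0577 0.013 ]
[0.6285 0.1325 0.013 ]
```

Estimates: axis at about (0.545,0.141), pin at bearing ~275°, pointer at bearing ~167°, so the tree is at ~1.88 rad. These agree with the sizes given (105, 112 and 125 mm). I'll move above the empty pin, with the fingers closing tangentially.

Request:
{"fn": "step_arm", "kwargs": {
  "deltas": [
    {"dx": 0.02,"dy": -0.03,"dz": 0.03,"turn": -8},
    {"dx": 0.04,"dy": -0.07,"dz": 0.055,"turn": -16},
    {"dx": 0.06,"dy": -0.11,"dz": 0.055,"turn": -24},
    {"dx": 0.085,"dy": -0.15,"dz": 0.055,"turn": -32},
    {"dx": 0.11,"dy": -0.19,"dz": 0.055,"turn": -40}
  ]
}}

```text
invalid input at $.deltas[0]: expected keys jaw, dx, dy, dz, turn
```

Request:
{"fn": "step_arm", "kwargs": {
  "deltas": [
    {"dx": 0.025,"dy": -0.04,"turn": -8},
    {"dx": 0.05,"dy": -0.08,"turn": -16},
    {"dx": 0.075,"dy": -0.12,"turn": -24.7},
    {"dx": 0.1,"dy": -0.16,"turn": -24.7},
    {"dx": 0.125,"dy": -0.2,"turn": -24.7}
  ]
}}

```text
invalid input at $.deltas[0]: expected keys jaw, dx, dy, dz, turn
```

Request:
{"fn": "step_arm", "kwargs": {
  "deltas": [
    {"dx": 0.025,"dy": -0.04,"jaw": 0.4},
    {"dx": 0.055,"dy": -0.08,"jaw": 0.4},
    {"dx": 0.085,"dy": -0.12,"jaw": 0.4},
    {"dx": 0.104,"dy": -0.162,"jaw": 0.4},
    {"dx": 0.104,"dy": -0.162,"jaw": 0.4}
  ],
  "force": 5
}}

```text
invalid input at $.deltas[0]: expected keys jaw, dx, dy, dz, turn
```

```bash
python3 - <<'E'
from h import *
s=sense();print(s["t"],np.round(s["ee_pos"],4),np.round(s["orientation"],3),np.round(s["q"],2))
c,im=pic("wrist","w1")
print("expected pin top",proj(c,(.5546,.0342,.16)),"btn",proj(c,(.560,.02,.124)),"hub",proj(c,(.545,.142,.12)))
E
```

```text
0.1 [0.2164 0.586  0.2049] [-0.     0.176  0.984 -0.001] [-1.26  0.42 -0.01  1.61  0.    1.11 -0.05]
expected pin top [-75.70055896 611.13718995] btn [-53.26940668 572.17711558] hub [ 23.34622961 539.00942555]
```

View pics/w1.png

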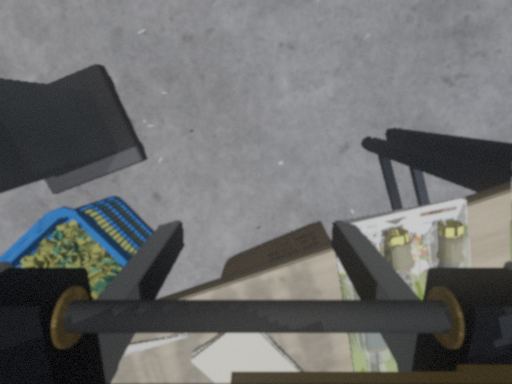

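That picture shows only the floor, the bench edge and the gripper fingers at (160,260) and (350,260), because the moves were refused. Every row needs all five keys, so I'll resend them.

Request:
{"fn": "step_arm", "kwargs": {
  "deltas": [
    {"jaw": 0,"dx": 0.02,"dy": -0.03,"dz": 0.03,"turn": -8},
    {"jaw": 0,"dx": 0.04,"dy": -0.07,"dz": 0.055,"turn": -16},
    {"jaw": 0,"dx": 0.06,"dy": -0.11,"dz": 0.055,"turn": -24},
    {"jaw": 0,"dx": 0.085,"dy": -0.15,"dz": 0.055,"turn": -32},
    {"jaw": 0,"dx": 0.11,"dy": -0.19,"dz": 0.055,"turn": -40}
  ]
}}

```text
t: 0.65
ee_pos: [0.327, 0.3945, 0.2605]
orientation: [-0.0, 0.504, 0.863, 0.0]
ft_force: [1.4, 0.2, 0.6]
opening: 1.0
finger_force: 0.0
```

Request:
{"fn": "step_arm", "kwargs": {
  "deltas": [
    {"jaw": 0,"dx": 0.025,"dy": -0.04,"dz": 0,"turn": -8},
    {"jaw": 0,"dx": 0.05,"dy": -0.08,"dz": 0,"turn": -16},
    {"jaw": 0,"dx": 0.075,"dy": -0.12,"dz": 0,"turn": -24.7},
    {"jaw": 0,"dx": 0.1,"dy": -0.16,"dz": 0,"turn": -24.7},
    {"jaw": 0,"dx": 0.125,"dy": -0.2,"dz": 0,"turn": -24.7}
  ]
}}

```text
t: 1.15
ee_pos: [0.4521, 0.1945, 0.2605]
orientation: [-0.0, 0.675, 0.737, 0.0]
ft_force: [0.9, 0.8, -0.9]
opening: 0.997
finger_force: 0.0
```

Request:
{"fn": "step_arm", "kwargs": {
  "deltas": [
    {"dx": 0.025,"dy": -0.04,"dz": 0,"turn": 0,"jaw": 0.4},
    {"dx": 0.055,"dy": -0.08,"dz": 0,"turn": 0,"jaw": 0.4},
    {"dx": 0.085,"dy": -0.12,"dz": 0,"turn": 0,"jaw": 0.4},
    {"dx": 0.104,"dy": -0.162,"dz": 0,"turn": 0,"jaw": 0.4},
    {"dx": 0.104,"dy": -0.162,"dz": 0,"turn": 0,"jaw": 0.4}
  ],
  "force": 5
}}

```text
t: 1.65
ee_pos: [0.5569, 0.028, 0.2602]
orientation: [0.001, 0.678, 0.735, -0.001]
ft_force: [-0.9, 0.2, 0.3]
opening: 0.616
finger_force: 0.0
```

```bash
python3 - <<'E'
from h import *
s=sense();print(s["t"],np.round(s["ee_pos"],4),np.round(s["orientation"],3),np.round(s["q"],2))
c,im=pic("wrist","w2")
print("expected pin top",proj(c,(.5546,.0342,.16)),"btn",proj(c,(.560,.02,.124)),"hub",proj(c,(.545,.142,.12)))
E
```

```text
1.65 [0.5569 0.028  0.2602] [ 0.001  0.678  0.735 -0.001] [-0.56  0.27  0.55  1.73 -0.15  1.18  0.11]
expected pin top [254.4414861  184.61687813] btn [258.7274068  189.72192489] hub [253.60586423  67.34539782]
```

View pics/w2.png

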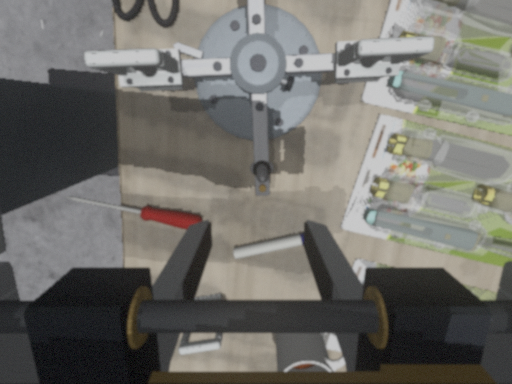

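The wrist view shows the hub at (258,62), pin top at (262,168), button at (263,187), pointer tip at about (178,46), and the fingers below.

```bash
python3 - <<'E'
from h import *
np.set_printoptions(precision=4,suppress=True)
w=calibration("wrist");t=calibration("top");s=calibration("scene")
b,e=tri([ray(t,(226,172.4)),ray(s,(249.2,159.9)),ray(w,(263,187))]);print("btn",b,e)
print("pin tri",tri([ray(t,(218.4,173.1)),ray(w,(262,168))]))
for z in (.10,.11,.12,.13): print(z,"btn w",plane(w,(263,187),z),"t",plane(t,(226,172.4),z))
print("pin w .155,.165",plane(w,(262,168),.155),plane(w,(262,168),.165))
print("hub",plane(w,(258,62),.125),tri([ray(w,(258,62)),ray(t,(173.5,179.2))]))
print("ptr",tri([ray(w,(178,46)),ray(s,(174.2,197))]),plane(w,(178,46),.019))
im=cv2.imread("pics/w2.png");cv2.imwrite("pics/w2c.png",cv2.resize(im[0:215,150:370],(660,645))[:600])
E
```

```text
btn [0.5623 0.0228 0.1219] [np.float64(0.0038033008883382336), np.float64(0.0020105958153702488), np.float64(0.0035420730102657845)]
pin tri (array([0.5613, 0.0414, 0.0928]), [np.float64(0.00014150697677637534), np.float64(0.00014150697677620813)])
0.1 btn w [0.5643 0.0207 0.1   ] t [0.5619 0.0221 0.1   ]
0.11 btn w [0.5639 0.0233 0.11  ] t [0.5609 0.0212 0.11  ]
0.12 btn w [0.5635 0.0258 0.12  ] t [0.5598 0.0202 0.12  ]
0.13 btn w [0.5631 0.0283 0.13  ] t [0.5588 0.0193 0.13  ]
pin w .155,.165 [0.5595 0.0531 0.155 ] [0.5592 0.055  0.165 ]
hub [0.5477 0.1498 0.125 ] (array([0.5478, 0.1547, 0.0856]), [np.float64(0.0007729026138367548), np.float64(0.0007729026138366442)])
ptr (array([0.4427, 0.1756, 0.0141]), [np.float64(0.00022472938128563334), np.float64(0.00022472938128559368)]) [0.4442 0.1747 0.019 ]
```

View pics/w2c.png

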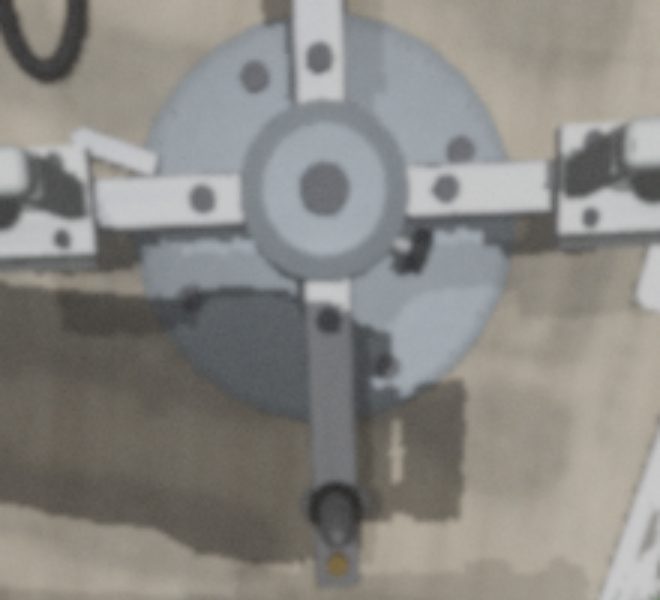

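```bash
python3 - <<'E'
from h import *
np.set_printoptions(precision=4,suppress=True)
w=calibration("wrist");t=calibration("top");s=sense()
print(s["ee_pos"],np.array(w["cam_to_world"])[:3,3])
ps=[plane(w,(150+x/3,y/3),.013) for x,y in((142,217),(510,217),(326,15),(326,420))]
print(np.array(ps),np.mean(ps,0))
for z in(.15,.16,.17):print("pin",plane(w,(262.3,176),z),plane(t,(218.4,173.1),z))
print("buffer",plane(w,(261,167.5),.12));print("ptr",plane(w,(176,45),.019),"btn",plane(w,(262.3,188),.122))
# scene/top disc: dark/tube independent check by top colour mask of disc
im=cv2.imread("pics/top0.png");hsv=cv2.cvtColor(im,cv2.COLOR_BGR2HSV)
m=cv2.inRange(hsv,(95,15,70),(125,120,220))[100:260,100:260];m=cv2.morphologyEx(m,cv2.MORPH_OPEN,np.ones((3,3)))
n,l,st,ce=cv2.connectedComponentsWithStats(m);print(st[st[:,4]>150],ce[st[:,4]>150])
p=np.argwhere(m>0)[:,::-1].astype(np.float32)
print(cv2.minEnclosingCircle(p[np.linalg.norm(p-[80,80],axis=1)<45]))
E
```

```text
[0.556  0.0312 0.2601] [0.5507 0.1066 0.4392]
[[0.4684 0.1461 0.013 ]
 [0.6286 0.1595 0.013 ]
 [0.5419 0.2308 0.013 ]
 [0.5559 0.0653 0.013 ]] [0.5487 0.1504 0.013 ]
pin [0.5607 0.0443 0.15  ] [0.5553 0.035  0.15  ]
pin [0.5603 0.0465 0.16  ] [0.5543 0.0339 0.16  ]
pin [0.56   0.0486 0.17  ] [0.5533 0.0328 0.17  ]
buffer [0.5595 0.047  0.12  ]
ptr [0.4416 0.1757 0.019 ] btn [0.5628 0.0251 0.122 ]
[[    0     0   160   160 23113]
 [   44    51    43    60  1114]
 [   77    52    36    24   487]
 [   82    83    33    30   674]] [[79.5906 78.6876]
 [67.1634 82.0171]
 [94.7331 63.0452]
 [97.5237 96.7092]]
((79.30232238769531, 82.70930480957031), 35.455467224121094)
```

```bash
cat >> h.py <<'E'
def blob(im,c,X,lo,hi,r=25):
    "centroid of colour-mask pixels near the projection of X"
    u=proj(c,X);x0,y0=int(u[0]-r),int(u[1]-r);h=cv2.cvtColor(im,cv2.COLOR_BGR2HSV)[max(y0,0):y0+2*r,max(x0,0):x0+2*r]
    m=cv2.inRange(h,lo,hi);n,l,st,ce=cv2.connectedComponentsWithStats(m)
    return [(tuple(np.round(ce[i]+[max(x0,0),max(y0,0)],1)),int(st[i,4])) for i in range(1,n) if st[i,4]>4]
E
python3 - <<'E'
from h import *
np.set_printoptions(precision=4,suppress=True)
s=sense();c,im=pic("wrist","w3");s2=sense()
print(s["ee_pos"],s2["ee_pos"])
B=blob(im,c,(.562,.023,.122),(10,90,60),(30,255,255));print("btn",B)
H=blob(im,c,(.547,.144,.12),(0,0,0),(180,255,125),15);print("hub",H)
D=blob(im,c,(.558,.04,.15),(0,0,0),(180,255,70));print("dark",D)
for p,_ in B:print(plane(c,p,.122))
for p,_ in H:print(plane(c,p,.125))
for p,_ in D:print(plane(c,p,.13),plane(c,p,.16))
t=calibration("top");print("disc top",plane(t,(179.3,182.7),.013))
E
```

```text
[0.556  0.0312 0.2601] [0.5555 0.0334 0.26  ]
btn [((np.float64(262.7), np.float64(190.9)), 25)]
hub [((np.float64(258.6), np.float64(66.6)), 193)]
dark [((np.float64(262.2), np.float64(170.3)), 143)]
[0.5635 0.0219 0.122 ]
[0.5486 0.1458 0.125 ]
[0.5607 0.046  0.13  ] [0.5598 0.0519 0.16  ]
disc top [0.5452 0.1548 0.013 ]
```

Request:
{"fn": "step_arm", "kwargs": {
  "deltas": [
    {"dx": 0.004,"dy": 0.008,"dz": -0.03,"turn": 2,"jaw": 0.4},
    {"dx": 0.004,"dy": 0.008,"dz": -0.06,"turn": 2,"jaw": 0.4},
    {"dx": 0.004,"dy": 0.008,"dz": -0.085,"turn": 2,"jaw": 0.4},
    {"dx": 0.004,"dy": 0.008,"dz": -0.105,"turn": 2,"jaw": 0.4},
    {"dx": 0.004,"dy": 0.008,"dz": -0.12,"turn": 2,"jaw": 0.4}
  ],
  "force": 4
}}

```text
t: 2.25
ee_pos: [0.5587, 0.0438, 0.1391]
orientation: [-0.001, 0.662, 0.75, -0.0]
ft_force: [0.1, 0.7, -0.4]
opening: 0.599
finger_force: 0.0
```

Request:
{"fn": "step_arm", "kwargs": {
  "deltas": [
    {"dx": 0,"dy": 0,"dz": 0,"turn": 0,"jaw": 1},
    {"dx": 0,"dy": 0,"dz": 0,"turn": 0,"jaw": 1},
    {"dx": 0,"dy": 0,"dz": 0,"turn": 0,"jaw": 1},
    {"dx": 0,"dy": 0,"dz": 0,"turn": 0,"jaw": 1},
    {"dx": 0,"dy": 0,"dz": 0,"turn": 0,"jaw": 1}
  ],
  "force": 4
}}

```text
t: 2.75
ee_pos: [0.5598, 0.0423, 0.141]
orientation: [0.0, 0.662, 0.749, 0.0]
ft_force: [0.2, -0.1, -0.2]
opening: 0.21
finger_force: 0.0
```

Request:
{"fn": "step_arm", "kwargs": {
  "deltas": [
    {"dx": 0,"dy": 0,"dz": 0,"turn": 0,"jaw": 1},
    {"dx": 0,"dy": 0,"dz": 0,"turn": 0,"jaw": 1},
    {"dx": 0,"dy": 0,"dz": 0,"turn": 0,"jaw": 1}
  ],
  "force": 4
}}

```text
t: 3.05
ee_pos: [0.5597, 0.0423, 0.1407]
orientation: [0.0, 0.662, 0.749, 0.0]
ft_force: [-1.6, 0.2, 5.2]
opening: 0.124
finger_force: 4.0
```

```bash
python3 - <<'E'
import numpy as np
r=np.array([.0127,-.104])
def R(a):a=np.radians(a);return np.array([[np.cos(a),-np.sin(a)],[np.sin(a),np.cos(a)]])
p=lambda k:R(-k)@r
for k0,n,st in((0,5,7.5),(37.5,5,7.5),(75,5,6.8)):
    print([(np.round(p(k0+st*i)-p(k0),4).tolist(),-st*i) for i in range(1,n+1)])
E
```

```text
[([-0.0137, -0.0008], -7.5), ([-0.0273, 0.0003], -15.0), ([-0.0408, 0.0031], -22.5), ([-0.0537, 0.0076], -30.0), ([-0.0659, 0.0138], -37.5)]
[([-0.0113, 0.0077], -7.5), ([-0.0215, 0.0169], -15.0), ([-0.0305, 0.0272], -22.5), ([-0.038, 0.0387], -30.0), ([-0.0439, 0.0511], -37.5)]
[([-0.004, 0.0118], -6.8), ([-0.0065, 0.0239], -13.6), ([-0.0076, 0.0363], -20.4), ([-0.0072, 0.0487], -27.2), ([-0.0053, 0.061], -34.0)]
```

Request:
{"fn": "step_arm", "kwargs": {
  "deltas": [
    {"dx": -0.0137,"dy": -0.0008,"dz": 0,"turn": -7.5,"jaw": 1},
    {"dx": -0.0273,"dy": 0.0003,"dz": 0,"turn": -15,"jaw": 1},
    {"dx": -0.0408,"dy": 0.0031,"dz": 0,"turn": -22.5,"jaw": 1},
    {"dx": -0.0537,"dy": 0.0076,"dz": 0,"turn": -30,"jaw": 1},
    {"dx": -0.0659,"dy": 0.0138,"dz": 0,"turn": -37.5,"jaw": 1}
  ]
}}

```text
t: 3.55
ee_pos: [0.4937, 0.0563, 0.1407]
orientation: [0.0, 0.869, 0.494, 0.001]
ft_force: [4.5, 4.3, 2.0]
opening: 0.128
finger_force: 4.0
```

Request:
{"fn": "step_arm", "kwargs": {
  "deltas": [
    {"dx": -0.0113,"dy": 0.0077,"dz": 0,"turn": -7.5,"jaw": 1},
    {"dx": -0.0215,"dy": 0.0169,"dz": 0,"turn": -15,"jaw": 1},
    {"dx": -0.0305,"dy": 0.0272,"dz": 0,"turn": -22.5,"jaw": 1},
    {"dx": -0.038,"dy": 0.0387,"dz": 0,"turn": -30,"jaw": 1},
    {"dx": -0.0439,"dy": 0.0511,"dz": 0,"turn": -37.5,"jaw": 1}
  ]
}}

```text
t: 4.05
ee_pos: [0.4499, 0.1075, 0.1407]
orientation: [-0.0, 0.982, 0.188, 0.001]
ft_force: [5.1, -0.3, -0.7]
opening: 0.125
finger_force: 4.0
```

Tracking well, with low forces. Next is the last part of the arc, then I'll release, rise and look.

Request:
{"fn": "step_arm", "kwargs": {
  "deltas": [
    {"dx": -0.004,"dy": 0.0118,"dz": 0,"turn": -6.8,"jaw": 1},
    {"dx": -0.0065,"dy": 0.0239,"dz": 0,"turn": -13.6,"jaw": 1},
    {"dx": -0.0076,"dy": 0.0363,"dz": 0,"turn": -20.4,"jaw": 1},
    {"dx": -0.0072,"dy": 0.0487,"dz": 0,"turn": -27.2,"jaw": 1},
    {"dx": -0.0053,"dy": 0.061,"dz": 0,"turn": -34,"jaw": 1}
  ]
}}

```text
t: 4.55
ee_pos: [0.4448, 0.1685, 0.1407]
orientation: [-0.0, 0.994, -0.107, 0.0]
ft_force: [4.3, -2.8, 2.0]
opening: 0.126
finger_force: 4.0
```

Request:
{"fn": "step_arm", "kwargs": {
  "deltas": [
    {"dx": 0,"dy": 0,"dz": 0,"turn": 0,"jaw": 1},
    {"dx": 0,"dy": 0,"dz": 0,"turn": 0,"jaw": 0.5},
    {"dx": 0,"dy": 0,"dz": 0,"turn": 0,"jaw": 0.5},
    {"dx": 0,"dy": 0,"dz": 0,"turn": 0,"jaw": 0.5},
    {"dx": 0,"dy": 0,"dz": 0,"turn": 0,"jaw": 0.5}
  ]
}}

```text
t: 5.05
ee_pos: [0.4443, 0.1678, 0.1404]
orientation: [-0.0, 0.995, -0.104, -0.0]
ft_force: [-0.6, -0.8, 0.2]
opening: 0.428
finger_force: 0.0
```

Request:
{"fn": "step_arm", "kwargs": {
  "deltas": [
    {"dx": 0,"dy": 0,"dz": 0.04,"turn": 0,"jaw": 0.4},
    {"dx": 0,"dy": 0,"dz": 0.08,"turn": 0,"jaw": 0.4},
    {"dx": 0,"dy": 0,"dz": 0.12,"turn": 0,"jaw": 0.3},
    {"dx": 0,"dy": 0,"dz": 0.12,"turn": 0,"jaw": 0.3},
    {"dx": 0,"dy": 0,"dz": 0.12,"turn": 0,"jaw": 0.3}
  ]
}}

```text
t: 5.55
ee_pos: [0.4444, 0.1684, 0.2608]
orientation: [-0.001, 0.995, -0.104, 0.0]
ft_force: [-1.0, 0.2, 0.4]
opening: 0.699
finger_force: 0.0
```

```bash
python3 - <<'E'
from h import *
np.set_printoptions(precision=4,suppress=True)
s=sense();print(s["t"],s["ee_pos"],s["q"])
c,im=pic("wrist","w4");print("hub",proj(c,(.547,.146,.125)),"btn",proj(c,(.425,.172,.122)),"ptr",proj(c,(.4377,.169,.019)))
ct,it=pic("top","t4")
B=blob(im,c,(.425,.172,.122),(10,90,60),(30,255,255));print("btn",[(b,plane(c,b[0],.122)) for b in B])
H=blob(im,c,(.547,.146,.125),(0,0,0),(180,255,125),15);print("hub",[(b,plane(c,b[0],.125)) for b in H])
B=blob(it,ct,(.425,.172,.122),(10,90,60),(30,255,255),15);print("btn t",[(b,plane(ct,b[0],.122)) for b in B])
o=np.zeros((576,800,3),np.uint8);o[:,:768]=cv2.resize(im,(768,576));cv2.imwrite("pics/w4v.png",o)
E
```

```text
5.55 [0.4444 0.1684 0.2608] [-1.332   0.1288  0.9931  1.9286 -0.1201  1.1441 -2.0718]
hub [257.9424  79.6227] btn [257.6363 201.1681] ptr [257.9562 170.9537]
btn [(((np.float64(256.5), np.float64(199.3)), 26), array([0.4273, 0.1728, 0.122 ]))]
hub [(((np.float64(258.2), np.float64(78.0)), 164), array([0.5484, 0.1454, 0.125 ]))]
btn t []
```

View pics/w4v.png

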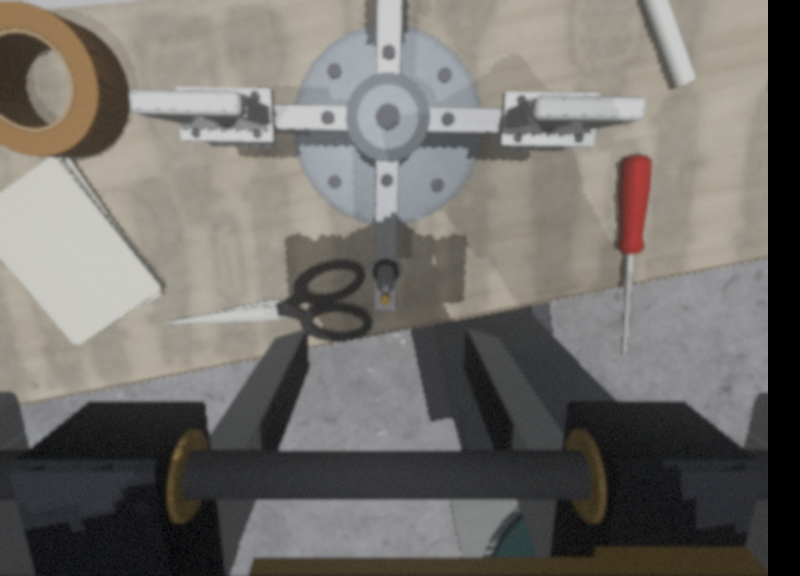

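The view shows the empty branch pointing straight down the image: hub at (388,118), button at (385,300). The pointer is hidden under it as expected. The foot's four bolts at (335,71), (445,75), (437,185) and (335,181) give the stand's heading, so I'll refine from those.

```bash
python3 - <<'E'
from h import *
np.set_printoptions(precision=4,suppress=True)
c=calibration("wrist")
def bolts(im,pts):
    g=cv2.cvtColor(im,cv2.COLOR_BGR2GRAY).astype(float);out=[]
    for x,y in pts:
        x,y=int(round(x)),int(round(y));w=g[y-6:y+7,x-6:x+7];d=np.clip(np.median(w)-12-w,0,None)
        Y,X=np.mgrid[-6:7,-6:7];out.append((x+(d*X).sum()/d.sum(),y+(d*Y).sum()/d.sum()))
    return out
im=cv2.imread("pics/w4.png")
p=bolts(im,[(335/1.5,71/1.5),(445/1.5,75/1.5),(437/1.5,185/1.5),(335/1.5,181/1.5)])
P=np.array([plane(c,q,.013)[:2] for q in p]);C=P.mean(0);a=np.degrees(np.arctan2(*(P-C).T[::-1]))
print(p,P,C,np.linalg.norm(P-C,axis=1),a,(a%90))
h=plane(c,(258.2,78),.125)[:2];b=plane(c,(256.5,199.3),.122)[:2];d=b-h
print("branch",np.degrees(np.arctan2(d[1],d[0])),"from C",np.degrees(np.arctan2(*(b-C)[::-1])))
# pointer dir w2: pointer line pixels, and its bolts (w2 calib orientation = derive relative, in image of w3)
g=cv2.cvtColor(cv2.imread("pics/w4.png"),cv2.COLOR_BGR2GRAY)
# fixed pointer via scene now
cs,s=pic("scene","s5");g=s
cv2.imwrite("pics/s5v.png",np.hstack([cv2.resize(s[120:220,160:280],(600,500),interpolation=cv2.INTER_CUBIC)]))
E
```

```text
[(np.float64(222.40953545232273), np.float64(47.37408312958435)), (np.float64(295.902752293578), np.float64(49.86055045871559)), (np.float64(291.1522842639594), np.float64(123.30118443316412)), (np.float64(222.61995249406175), np.float64(120.88281868566904))] [[0.6032 0.1796]
 [0.5808 0.0878]
 [0.4913 0.1102]
 [0.5138 0.2011]] [0.5472 0.1447] [0.0659 0.066  0.0657 0.0656] [  31.9835  -59.4773 -148.38    120.6888] [31.9835 30.5227 31.62   30.6888]
branch 167.25201462264778 from C 167.2024339989704
```

View pics/s5v.png

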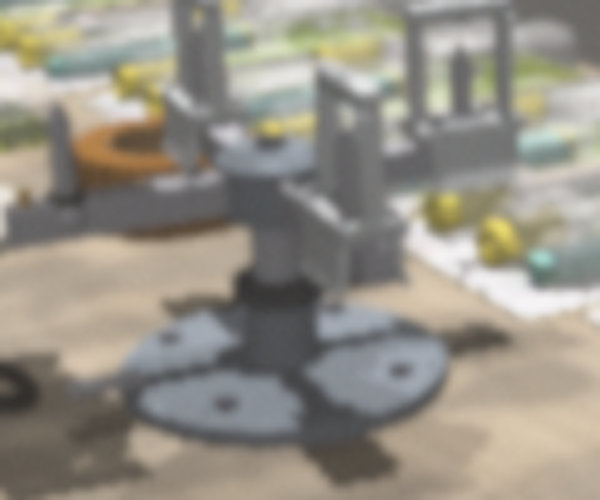

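```bash
python3 - <<'E'
from h import *
from scipy.spatial.transform import Rotation as Ro
def M(p,q):T=np.eye(4);T[:3,:3]=Ro.from_quat([q[1],q[2],q[3],q[0]]).as_matrix();T[:3,3]=p;return T
s=sense();c=dict(calibration("wrist"));X=np.linalg.inv(M(s["ee_pos"],s["orientation"]))@np.array(c["cam_to_world"])
c["cam_to_world"]=M([.556,.0312,.2601],[0,.677,.736,0])@X
im=cv2.imread("pics/w3.png");g=cv2.cvtColor(im,cv2.COLOR_BGR2GRAY).astype(float);P=[]
for x,y in[(235,30),(303.3,54.5),(213.3,104.5)]:
    x,y=int(x),int(y);w=g[y-6:y+7,x-6:x+7];d=np.clip(np.median(w)-12-w,0,None);Y,Xx=np.mgrid[-6:7,-6:7]
    P.append(plane(c,(x+(d*Xx).sum()/d.sum(),y+(d*Y).sum()/d.sum()),.013)[:2])
C=(P[1]+P[2])/2;P=np.array(P);print(C,np.linalg.norm(P-C,axis=1),np.degrees(np.arctan2(*(P-C).T[::-1]))%90)
# pointer: bright pixels on the strip, w3 is w2 shifted ~+3.5 rows
for p in[(176,48.5),(202,57)]:
    q=plane(c,p,.017)[:2];print(q,np.linalg.norm(q-C),np.degrees(np.arctan2(*(q-C)[::-1])))
sub=g[36:66,168:212].astype(int);m=sub>200
l=cv2.connectedComponentsWithStats(m.astype(np.uint8));print(l[2],l[3]+[168,36])
E
```

```text
[0.54720279 0.1473503 ] [0.0656432  0.06661894 0.06661894] [30.38555461 32.03683533 32.03683533]
[0.44039049 0.17373315] 0.11002236786930192 166.12553966841907
[0.47376184 0.16650526] 0.07589785944384447 165.3817173209185
[[   0    0   44   30 1320]] [[189.5  50.5]]
```

The branch is at 167.2° and the pointer at 166.1 ± 0.7°, so I'll take out the remaining ~1° at placing. Now to the bracket.

Request:
{"fn": "step_arm", "kwargs": {
  "deltas": [
    {"jaw": 0.3,"dx": 0.005,"dy": -0.04,"dz": 0,"turn": 5},
    {"jaw": 0.3,"dx": 0.01,"dy": -0.085,"dz": 0,"turn": 10},
    {"jaw": 0.3,"dx": 0.017,"dy": -0.13,"dz": 0,"turn": 15},
    {"jaw": 0.3,"dx": 0.023,"dy": -0.175,"dz": 0,"turn": 20},
    {"jaw": 0.3,"dx": 0.03,"dy": -0.22,"dz": 0,"turn": 28}
  ]
}}

```text
t: 6.2
ee_pos: [0.4726, -0.0443, 0.2599]
orientation: [0.0, 0.992, 0.125, -0.001]
ft_force: [-1.0, 0.5, -0.3]
opening: 0.702
finger_force: 0.0
```

Request:
{"fn": "step_arm", "kwargs": {
  "deltas": [
    {"jaw": 0.3,"dx": 0.005,"dy": -0.045,"dz": 0,"turn": 0},
    {"jaw": 0.3,"dx": 0.01,"dy": -0.09,"dz": 0,"turn": 0},
    {"jaw": 0.3,"dx": 0.016,"dy": -0.13,"dz": 0,"turn": 0},
    {"jaw": 0.3,"dx": 0.02,"dy": -0.165,"dz": 0,"turn": 0},
    {"jaw": 0.3,"dx": 0.02,"dy": -0.165,"dz": 0,"turn": 0}
  ]
}}

```text
t: 6.7
ee_pos: [0.4917, -0.2119, 0.2595]
orientation: [0.001, 0.993, 0.121, -0.001]
ft_force: [-0.2, 0.5, 1.6]
opening: 0.703
finger_force: 0.0
```

Request:
{"fn": "step_arm", "kwargs": {
  "deltas": [
    {"jaw": 0.3,"dx": 0,"dy": 0,"dz": 0,"turn": 0},
    {"jaw": 0.3,"dx": 0,"dy": 0,"dz": 0,"turn": 0}
  ]
}}

```text
t: 6.9
ee_pos: [0.4931, -0.2057, 0.2598]
orientation: [-0.0, 0.992, 0.124, -0.001]
ft_force: [-0.6, 0.8, 0.8]
opening: 0.699
finger_force: 0.0
```

```bash
python3 - <<'E'
from h import *
np.set_printoptions(precision=4,suppress=True)
s=sense();print(s["t"],s["ee_pos"],s["orientation"],s["q"])
c,im=pic("wrist","w6");u=proj(c,(.493,-.216,.098));print(u)
x,y=int(u[0]),int(u[1]);x0,y0=x-50,y-60
g=cv2.cvtColor(im,cv2.COLOR_BGR2GRAY)
cv2.imwrite("pics/w6v.png",cv2.resize(im[max(y0,0):y0+120,max(x0,0):x0+100],(500,600),interpolation=cv2.INTER_CUBIC));print(max(x0,0),max(y0,0))
E
```

```text
6.9 [ 0.4931 -0.2057  0.2598] [-0.0003  0.9922  0.1245 -0.0006] [-0.5223  0.3427  1.0741  1.7979 -0.3228  1.1952 -0.6725]
[265.3802 180.7071]
215 120
```

View pics/w6v.png

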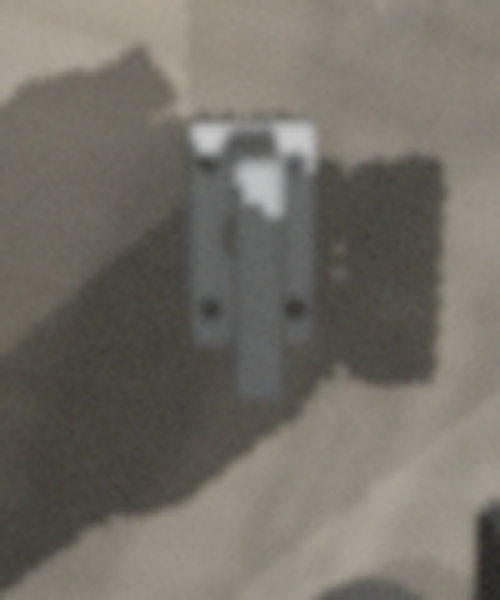

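The crop shows the bracket's bar upright in the image, from (237,155) to (283,402). Its centre is at image px (267,175.6), so the yaw is already aligned.

```bash
python3 - <<'E'
from h import *
np.set_printoptions(precision=4,suppress=True)
c=calibration("wrist");t=calibration("top")
a,b=plane(c,(267,151.2),.098),plane(c,(267,200.4),.098);print(a,b,np.linalg.norm(a-b),(a+b)/2,np.degrees(np.arctan2(*(a-b)[1::-1])))
im=cv2.imread("pics/top0.png");g=cv2.cvtColor(im,cv2.COLOR_BGR2GRAY)[185:215,305:340];m=(g>200).astype(np.uint8)
n,l,st,ce=cv2.connectedComponentsWithStats(m);i=1+np.argmax(st[1:,4]);p=ce[i]+[305,185]
r=cv2.minAreaRect(np.argwhere(l==i)[:,::-1].astype(np.float32));print(p,st[i],r)
print(plane(t,p,.098),tri([ray(c,(267,175.6)),ray(t,p)]))
# plate corners at z .034 : centre for check
q=[plane(c,(215+x/5,120+y/5),.034) for x,y in((190,122),(317,122),(192,345),(312,345))];print(np.array(q),np.mean(q,0))
E
```

```text
[ 0.5265 -0.2088  0.098 ] [ 0.4708 -0.2236  0.098 ] 0.05763133936822797 [ 0.4987 -0.2162  0.098 ] 14.835472102816086
[315. 195.] [10 10  1  1  1] ((10.0, 10.0), (0.0, 0.0), 0.0)
[ 0.5044 -0.1933  0.098 ] (array([ 0.5024, -0.2043,  0.1015]), [np.float64(0.01150015581299423), np.float64(0.011500155812994309)])
[[ 0.5228 -0.1926  0.034 ]
 [ 0.5311 -0.2252  0.034 ]
 [ 0.4637 -0.208   0.034 ]
 [ 0.4719 -0.24    0.034 ]] [ 0.4974 -0.2164  0.034 ]
```

Request:
{"fn": "step_arm", "kwargs": {
  "deltas": [
    {"jaw": 0.3,"dx": 0,"dy": 0,"dz": 0,"turn": 0.6},
    {"jaw": 0.3,"dx": 0,"dy": 0,"dz": 0,"turn": 0.6},
    {"jaw": 0.3,"dx": 0,"dy": 0,"dz": 0,"turn": 0.6},
    {"jaw": 0.3,"dx": 0,"dy": 0,"dz": 0,"turn": 0.6}
  ]
}}

```text
t: 7.35
ee_pos: [0.4933, -0.2064, 0.2605]
orientation: [-0.0, 0.992, 0.129, 0.0]
ft_force: [0.0, -0.0, 0.2]
opening: 0.704
finger_force: 0.0
```

```bash
python3 - <<'E'
from h import *
np.set_printoptions(precision=4,suppress=True)
s=sense();print(s["t"],s["ee_pos"],s["orientation"],s["qvel"],s["q"])
c,im=pic("wrist","w7");print(sense()["ee_pos"])
g=cv2.cvtColor(im,cv2.COLOR_BGR2GRAY);a=cv2.cvtColor(cv2.imread("pics/w6.png"),cv2.COLOR_BGR2GRAY)
T=a[140:205,248:285];r=cv2.matchTemplate(g,T,cv2.TM_CCOEFF_NORMED);_,v,_,l=cv2.minMaxLoc(r)
d=np.array(l)-[248,140];print(v,d);p=np.array([267,175.6])+d
print(plane(c,p,.098),plane(c,p+[0,-24.6],.098)-plane(c,p+[0,24.6],.098))
E
```

```text
7.35 [ 0.4933 -0.2064  0.2605] [-0.0001  0.9916  0.1294  0.0001] [ 0.0037  0.0018  0.0008 -0.0016 -0.0013  0.0008  0.0014] [-0.5202  0.341   1.0723  1.7969 -0.3215  1.195  -0.6628]
[ 0.4933 -0.2065  0.2605]
0.986444890499115 [-1  0]
[ 0.4993 -0.2159  0.098 ] [0.0556 0.0152 0.    ]
```

Request:
{"fn": "step_arm", "kwargs": {
  "deltas": [
    {"jaw": 0.3,"dx": 0.005,"dy": -0.0095,"dz": -0.04,"turn": 0},
    {"jaw": 0.3,"dx": 0.005,"dy": -0.0095,"dz": -0.085,"turn": 0},
    {"jaw": 0.3,"dx": 0.005,"dy": -0.0095,"dz": -0.13,"turn": 0},
    {"jaw": 0.3,"dx": 0.005,"dy": -0.0095,"dz": -0.165,"turn": 0},
    {"jaw": 0.3,"dx": 0.005,"dy": -0.0095,"dz": -0.187,"turn": 0}
  ]
}}

```text
t: 7.9
ee_pos: [0.4972, -0.2159, 0.0709]
orientation: [-0.0, 0.992, 0.129, -0.001]
ft_force: [0.6, 0.2, 0.1]
opening: 0.696
finger_force: 0.0
```

Request:
{"fn": "step_arm", "kwargs": {
  "deltas": [
    {"jaw": 1,"dx": 0,"dy": 0,"dz": 0,"turn": 0},
    {"jaw": 1,"dx": 0,"dy": 0,"dz": 0,"turn": 0},
    {"jaw": 1,"dx": 0,"dy": 0,"dz": 0,"turn": 0},
    {"jaw": 1,"dx": 0,"dy": 0,"dz": 0,"turn": 0},
    {"jaw": 1,"dx": 0,"dy": 0,"dz": 0,"turn": 0}
  ],
  "force": 25
}}

```text
t: 8.4
ee_pos: [0.4987, -0.2161, 0.0743]
orientation: [0.0, 0.992, 0.129, 0.001]
ft_force: [-0.1, 0.1, 0.8]
opening: 0.314
finger_force: 0.0
```

Request:
{"fn": "step_arm", "kwargs": {
  "deltas": [
    {"jaw": 1,"dx": 0,"dy": 0,"dz": 0,"turn": 0},
    {"jaw": 1,"dx": 0,"dy": 0,"dz": 0,"turn": 0},
    {"jaw": 1,"dx": 0,"dy": 0,"dz": 0,"turn": 0}
  ],
  "force": 25
}}

```text
t: 8.7
ee_pos: [0.4983, -0.2162, 0.0736]
orientation: [-0.0, 0.992, 0.129, 0.0]
ft_force: [-0.5, 0.0, 2.1]
opening: 0.126
finger_force: 25.0
```

Gripped (11.8 mm opening on the 12 mm bar). Next I'll lift and carry it over to the pin.

Request:
{"fn": "step_arm", "kwargs": {
  "deltas": [
    {"jaw": 1,"dx": 0,"dy": 0,"dz": 0.02,"turn": 0},
    {"jaw": 1,"dx": 0,"dy": 0,"dz": 0.06,"turn": 0},
    {"jaw": 1,"dx": 0,"dy": 0,"dz": 0.105,"turn": 0},
    {"jaw": 1,"dx": 0,"dy": 0,"dz": 0.15,"turn": 0},
    {"jaw": 1,"dx": 0,"dy": 0,"dz": 0.19,"turn": 0}
  ],
  "force": 40
}}

```text
t: 9.2
ee_pos: [0.4979, -0.2164, 0.2655]
orientation: [-0.0, 0.992, 0.129, 0.0]
ft_force: [0.9, 0.2, -0.8]
opening: 0.124
finger_force: 40.0
```

Request:
{"fn": "step_arm", "kwargs": {
  "deltas": [
    {"jaw": 1,"dx": -0.003,"dy": 0.02,"dz": 0.012,"turn": -4},
    {"jaw": 1,"dx": -0.008,"dy": 0.055,"dz": 0.012,"turn": -9},
    {"jaw": 1,"dx": -0.013,"dy": 0.095,"dz": 0.012,"turn": -15},
    {"jaw": 1,"dx": -0.018,"dy": 0.135,"dz": 0.012,"turn": -21},
    {"jaw": 1,"dx": -0.024,"dy": 0.175,"dz": 0.012,"turn": -28.7}
  ]
}}

```text
t: 9.7
ee_pos: [0.4753, -0.0483, 0.2754]
orientation: [-0.0, 0.994, -0.107, -0.0]
ft_force: [-0.3, -0.8, -1.5]
opening: 0.122
finger_force: 40.0
```

Request:
{"fn": "step_arm", "kwargs": {
  "deltas": [
    {"jaw": 1,"dx": -0.006,"dy": 0.04,"dz": 0,"turn": 0},
    {"jaw": 1,"dx": -0.012,"dy": 0.08,"dz": 0,"turn": 0},
    {"jaw": 1,"dx": -0.018,"dy": 0.12,"dz": 0,"turn": 0},
    {"jaw": 1,"dx": -0.024,"dy": 0.15,"dz": 0,"turn": 0},
    {"jaw": 1,"dx": -0.027,"dy": 0.17,"dz": 0,"turn": 0}
  ]
}}

```text
t: 10.2
ee_pos: [0.448, 0.1222, 0.2755]
orientation: [-0.0, 0.995, -0.104, -0.0]
ft_force: [-0.1, -1.4, -1.9]
opening: 0.122
finger_force: 40.0
```

Request:
{"fn": "step_arm", "kwargs": {
  "deltas": [
    {"jaw": 1,"dx": 0,"dy": 0,"dz": 0,"turn": 0},
    {"jaw": 1,"dx": 0,"dy": 0,"dz": 0,"turn": 0},
    {"jaw": 1,"dx": 0,"dy": 0,"dz": 0,"turn": 0}
  ]
}}

```text
t: 10.5
ee_pos: [0.449, 0.1188, 0.2756]
orientation: [-0.0, 0.994, -0.106, -0.0]
ft_force: [0.8, -0.2, -0.8]
opening: 0.121
finger_force: 40.0
```

```bash
python3 - <<'E'
from h import *
np.set_printoptions(precision=4,suppress=True)
s=sense();print(s["t"],s["ee_pos"],s["orientation"],s["q"],s["ft_force"])
o=s["orientation"];print("closing",np.degrees(np.arctan2(o[2]**2-o[1]**2,2*o[1]*o[2])))
c,im=pic("wrist","w8")
B=blob(im,c,(.425,.172,.122),(10,90,60),(30,255,255));print("btn",[(b,plane(c,b[0],.122)) for b in B])
H=blob(im,c,(.5478,.146,.125),(0,0,0),(180,255,125),15);print("hub",[(b,plane(c,b[0],.125)) for b in H])
E
```

```text
10.5 [0.449  0.1188 0.2756] [-0.      0.9943 -0.1063 -0.0001] [-1.3876  0.0852  1.1355  1.9316 -0.0839  1.1753 -2.005 ] [ 0.7864 -0.1787 -0.8432]
closing -102.20645741721347
btn [(((np.float64(215.2), np.float64(208.0)), 21), array([0.4273, 0.1727, 0.122 ]))]
hub [(((np.float64(211.1), np.float64(94.4)), 147), array([0.5488, 0.1457, 0.125 ]))]
```

Request:
{"fn": "step_arm", "kwargs": {
  "deltas": [
    {"jaw": 1,"dx": -0.002,"dy": 0.025,"dz": 0,"turn": -0.8},
    {"jaw": 1,"dx": -0.004,"dy": 0.0492,"dz": 0,"turn": -1.5},
    {"jaw": 1,"dx": -0.004,"dy": 0.0492,"dz": -0.02,"turn": -1.5},
    {"jaw": 1,"dx": -0.004,"dy": 0.0492,"dz": -0.05,"turn": -1.5},
    {"jaw": 1,"dx": -0.004,"dy": 0.0492,"dz": -0.05,"turn": -1.5}
  ]
}}

```text
t: 11.05
ee_pos: [0.4436, 0.1677, 0.2233]
orientation: [0.002, 0.993, -0.119, -0.001]
ft_force: [0.0, -0.9, -0.3]
opening: 0.122
finger_force: 40.0
```

Request:
{"fn": "step_arm", "kwargs": {
  "deltas": [
    {"jaw": 1,"dx": 0,"dy": 0,"dz": 0,"turn": 0},
    {"jaw": 1,"dx": 0,"dy": 0,"dz": 0,"turn": 0}
  ]
}}

```text
t: 11.25
ee_pos: [0.4456, 0.1688, 0.2269]
orientation: [-0.001, 0.993, -0.119, 0.001]
ft_force: [0.1, 0.9, -0.9]
opening: 0.125
finger_force: 40.0
```

```bash
python3 - <<'E'
from h import *
np.set_printoptions(precision=4,suppress=True)
s=sense();print(s["t"],s["ee_pos"],s["ft_force"],s["torque"])
o=s["orientation"];print("closing",np.degrees(np.arctan2(o[2]**2-o[1]**2,2*o[1]*o[2])))
c,im=pic("wrist","w9")
B=blob(im,c,(.426,.172,.122),(10,90,60),(30,255,255));print("btn",[(b,plane(c,b[0],.122)) for b in B])
u=proj(c,(.445,.168,.13));print(u)
x0,y0=max(int(u[0])-100,0),max(int(u[1])-80,0);print(x0,y0)
o=im[y0:y0+160,x0:x0+200];cv2.imwrite("pics/w9v.png",cv2.resize(o,None,fx=3.7,fy=3.7,interpolation=cv2.INTER_CUBIC)[:600,:800])
E
```

```text
11.25 [0.4456 0.1688 0.2269] [ 0.1429  0.9372 -0.9156] [0.0368 0.1764 0.036 ]
closing -103.67466959130824
btn []
[258.0166 194.5217]
158 114
```

View pics/w9v.png

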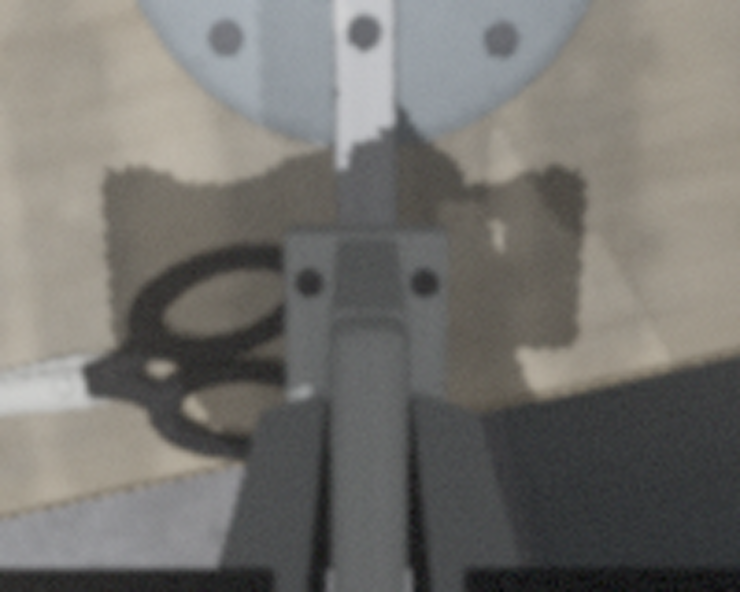

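The bracket is held centred on the arm: plate centre at column 366, arm centre at 365. Now I'll lower it by feel.

Request:
{"fn": "step_arm", "kwargs": {
  "deltas": [
    {"jaw": 1,"dx": 0,"dy": 0,"dz": -0.005,"turn": 0},
    {"jaw": 1,"dx": 0,"dy": 0,"dz": -0.01,"turn": 0},
    {"jaw": 1,"dx": 0,"dy": 0,"dz": -0.014,"turn": 0},
    {"jaw": 1,"dx": 0,"dy": 0,"dz": -0.017,"turn": 0},
    {"jaw": 1,"dx": 0,"dy": 0,"dz": -0.02,"turn": 0}
  ]
}}

```text
t: 11.8
ee_pos: [0.4448, 0.169, 0.2053]
orientation: [0.0, 0.993, -0.119, -0.0]
ft_force: [-0.7, 0.6, -1.0]
opening: 0.123
finger_force: 40.0
```

Request:
{"fn": "step_arm", "kwargs": {
  "deltas": [
    {"jaw": 1,"dx": 0,"dy": 0,"dz": -0.002,"turn": 0},
    {"jaw": 1,"dx": 0,"dy": 0,"dz": -0.004,"turn": 0},
    {"jaw": 1,"dx": 0,"dy": 0,"dz": -0.006,"turn": 0}
  ]
}}

```text
t: 12.1
ee_pos: [0.4449, 0.1691, 0.1995]
orientation: [-0.0, 0.993, -0.119, 0.0]
ft_force: [1.2, 0.9, -0.7]
opening: 0.124
finger_force: 40.0
```

Request:
{"fn": "step_arm", "kwargs": {
  "deltas": [
    {"jaw": 1,"dx": 0,"dy": 0,"dz": -0.002,"turn": 0},
    {"jaw": 1,"dx": 0,"dy": 0,"dz": -0.004,"turn": 0},
    {"jaw": 1,"dx": 0,"dy": 0,"dz": -0.006,"turn": 0}
  ]
}}

```text
t: 12.4
ee_pos: [0.4449, 0.1691, 0.1934]
orientation: [-0.0, 0.993, -0.119, -0.0]
ft_force: [-0.7, 0.7, -1.6]
opening: 0.123
finger_force: 40.0
```

Request:
{"fn": "step_arm", "kwargs": {
  "deltas": [
    {"jaw": 1,"dx": 0,"dy": 0,"dz": -0.002,"turn": 0},
    {"jaw": 1,"dx": 0,"dy": 0,"dz": -0.004,"turn": 0}
  ]
}}

```text
t: 12.6
ee_pos: [0.4449, 0.1691, 0.1894]
orientation: [-0.0, 0.993, -0.119, -0.0]
ft_force: [0.6, -0.3, -1.5]
opening: 0.121
finger_force: 40.0
```

Request:
{"fn": "step_arm", "kwargs": {
  "deltas": [
    {"jaw": 1,"dx": 0,"dy": 0,"dz": -0.002,"turn": 0},
    {"jaw": 1,"dx": 0,"dy": 0,"dz": -0.004,"turn": 0}
  ]
}}

```text
t: 12.8
ee_pos: [0.4448, 0.1691, 0.1854]
orientation: [-0.0, 0.993, -0.119, -0.0]
ft_force: [0.4, 0.5, -0.9]
opening: 0.127
finger_force: 40.0
```

Request:
{"fn": "step_arm", "kwargs": {
  "deltas": [
    {"jaw": 1,"dx": 0,"dy": 0,"dz": -0.002,"turn": 0},
    {"jaw": 1,"dx": 0,"dy": 0,"dz": -0.004,"turn": 0}
  ]
}}

```text
t: 13.0
ee_pos: [0.4449, 0.1691, 0.1814]
orientation: [-0.0, 0.993, -0.119, -0.0]
ft_force: [0.4, 0.2, -1.1]
opening: 0.122
finger_force: 40.0
```

Request:
{"fn": "step_arm", "kwargs": {
  "deltas": [
    {"jaw": 1,"dx": 0,"dy": 0,"dz": -0.001,"turn": 0},
    {"jaw": 1,"dx": 0,"dy": 0,"dz": -0.002,"turn": 0},
    {"jaw": 1,"dx": 0,"dy": 0,"dz": -0.003,"turn": 0}
  ]
}}

```text
t: 13.3
ee_pos: [0.4449, 0.169, 0.1786]
orientation: [-0.0, 0.993, -0.119, 0.0]
ft_force: [-1.3, -1.7, 4.6]
opening: 0.12
finger_force: 40.0
```

Request:
{"fn": "step_arm", "kwargs": {
  "deltas": [
    {"jaw": 1,"dx": 0,"dy": 0,"dz": -0.001,"turn": 0},
    {"jaw": 1,"dx": 0,"dy": 0,"dz": -0.002,"turn": 0}
  ]
}}

```text
t: 13.5
ee_pos: [0.4453, 0.1692, 0.177]
orientation: [-0.0, 0.993, -0.119, 0.0]
ft_force: [-0.8, 0.2, 8.8]
opening: 0.129
finger_force: 40.0
```

Request:
{"fn": "step_arm", "kwargs": {
  "deltas": [
    {"jaw": 1,"dx": 0,"dy": 0,"dz": -0.001,"turn": 0},
    {"jaw": 1,"dx": 0,"dy": 0,"dz": -0.001,"turn": 0}
  ]
}}

```text
t: 13.7
ee_pos: [0.4452, 0.1691, 0.1758]
orientation: [-0.0, 0.993, -0.119, 0.0]
ft_force: [-0.0, -0.8, 3.6]
opening: 0.121
finger_force: 40.0
```

Request:
{"fn": "step_arm", "kwargs": {
  "deltas": [
    {"jaw": 1,"dx": 0,"dy": 0,"dz": -0.001,"turn": 0},
    {"jaw": 1,"dx": 0,"dy": 0,"dz": -0.001,"turn": 0}
  ]
}}

```text
t: 13.9
ee_pos: [0.4451, 0.1691, 0.1747]
orientation: [-0.0, 0.993, -0.119, 0.0]
ft_force: [-0.9, -0.9, 2.1]
opening: 0.126
finger_force: 40.0
```

Past the balls. I'll continue down to the seat.

Request:
{"fn": "step_arm", "kwargs": {
  "deltas": [
    {"jaw": 1,"dx": 0,"dy": 0,"dz": -0.002,"turn": 0},
    {"jaw": 1,"dx": 0,"dy": 0,"dz": -0.004,"turn": 0},
    {"jaw": 1,"dx": 0,"dy": 0,"dz": -0.006,"turn": 0}
  ]
}}

```text
t: 14.2
ee_pos: [0.445, 0.1691, 0.1686]
orientation: [-0.0, 0.993, -0.119, 0.0]
ft_force: [0.1, -0.8, 5.4]
opening: 0.123
finger_force: 40.0
```

Request:
{"fn": "step_arm", "kwargs": {
  "deltas": [
    {"jaw": 1,"dx": 0,"dy": 0,"dz": -0.0015,"turn": 0},
    {"jaw": 1,"dx": 0,"dy": 0,"dz": -0.003,"turn": 0}
  ]
}}

```text
t: 14.4
ee_pos: [0.4449, 0.1691, 0.1655]
orientation: [-0.0, 0.993, -0.119, 0.0]
ft_force: [0.5, -0.4, 4.8]
opening: 0.123
finger_force: 40.0
```

Request:
{"fn": "step_arm", "kwargs": {
  "deltas": [
    {"jaw": 1,"dx": 0,"dy": 0,"dz": -0.001,"turn": 0},
    {"jaw": 1,"dx": 0,"dy": 0,"dz": -0.002,"turn": 0},
    {"jaw": 1,"dx": 0,"dy": 0,"dz": -0.002,"turn": 0}
  ]
}}

```text
t: 14.7
ee_pos: [0.4447, 0.169, 0.1634]
orientation: [0.0, 0.993, -0.119, -0.0]
ft_force: [0.2, 0.9, -0.1]
opening: 0.125
finger_force: 40.0
```

Request:
{"fn": "step_arm", "kwargs": {
  "deltas": [
    {"jaw": 1,"dx": 0,"dy": 0,"dz": -0.001,"turn": 0},
    {"jaw": 1,"dx": 0,"dy": 0,"dz": -0.001,"turn": 0}
  ]
}}

```text
t: 14.9
ee_pos: [0.4449, 0.1691, 0.1626]
orientation: [-0.0, 0.993, -0.119, 0.0]
ft_force: [0.4, 0.1, 6.6]
opening: 0.127
finger_force: 40.0
```

Request:
{"fn": "step_arm", "kwargs": {
  "deltas": [
    {"jaw": 1,"dx": 0,"dy": 0,"dz": -0.0005,"turn": 0},
    {"jaw": 1,"dx": 0,"dy": 0,"dz": -0.0005,"turn": 0}
  ]
}}

```text
t: 15.1
ee_pos: [0.4451, 0.1692, 0.1624]
orientation: [-0.0, 0.993, -0.119, 0.0]
ft_force: [-1.0, -0.9, 10.0]
opening: 0.117
finger_force: 40.0
```

Request:
{"fn": "step_arm", "kwargs": {
  "deltas": [
    {"jaw": 1,"dx": 0,"dy": 0,"dz": -0.0005,"turn": 0},
    {"jaw": 1,"dx": 0,"dy": 0,"dz": -0.0005,"turn": 0}
  ]
}}

```text
t: 15.3
ee_pos: [0.4452, 0.1692, 0.162]
orientation: [-0.0, 0.993, -0.119, 0.0]
ft_force: [-1.3, 0.3, 12.2]
opening: 0.124
finger_force: 40.0
```

The force climbs about 8 N/mm, which is the rubber buffer, so the bracket is on the seat. I'll release, rise and check.

Request:
{"fn": "step_arm", "kwargs": {
  "deltas": [
    {"jaw": 1,"dx": 0,"dy": 0,"dz": -0.0003,"turn": 0},
    {"jaw": 0.6,"dx": 0,"dy": 0,"dz": 0,"turn": 0},
    {"jaw": 0.5,"dx": 0,"dy": 0,"dz": 0,"turn": 0},
    {"jaw": 0.5,"dx": 0,"dy": 0,"dz": 0,"turn": 0},
    {"jaw": 0.5,"dx": 0,"dy": 0,"dz": 0,"turn": 0}
  ]
}}

```text
t: 15.8
ee_pos: [0.4447, 0.169, 0.1614]
orientation: [0.0, 0.993, -0.119, -0.0]
ft_force: [0.2, 0.2, 0.1]
opening: 0.428
finger_force: 0.0
```

Request:
{"fn": "step_arm", "kwargs": {
  "deltas": [
    {"jaw": 0.5,"dx": 0,"dy": 0,"dz": 0.02,"turn": 0},
    {"jaw": 0.5,"dx": 0,"dy": 0,"dz": 0.05,"turn": 0},
    {"jaw": 0.5,"dx": 0,"dy": 0,"dz": 0.09,"turn": 0},
    {"jaw": 0.5,"dx": 0,"dy": 0,"dz": 0.12,"turn": 0},
    {"jaw": 0.5,"dx": 0,"dy": 0,"dz": 0.12,"turn": 0}
  ]
}}

```text
t: 16.3
ee_pos: [0.4462, 0.1695, 0.2846]
orientation: [-0.002, 0.993, -0.119, 0.001]
ft_force: [-0.3, -0.4, -0.7]
opening: 0.498
finger_force: 0.0
```

Request:
{"fn": "step_arm", "kwargs": {
  "deltas": [
    {"jaw": 0.5,"dx": 0,"dy": 0,"dz": 0,"turn": 0},
    {"jaw": 0.5,"dx": 0,"dy": 0,"dz": 0,"turn": 0},
    {"jaw": 0.5,"dx": 0,"dy": 0,"dz": 0,"turn": 0}
  ]
}}

```text
t: 16.6
ee_pos: [0.4444, 0.1688, 0.2807]
orientation: [0.001, 0.993, -0.119, -0.0]
ft_force: [-0.1, 0.1, 0.6]
opening: 0.498
finger_force: 0.0
```

```bash
python3 - <<'E'
from h import *
np.set_printoptions(precision=4,suppress=True)
s=sense();print(s["t"],s["ee_pos"],s["opening"],s["ft_force"])
c,im=pic("wrist","w10");h=blob(im,c,(.5478,.146,.125),(0,0,0),(180,255,125),15);print("hub",[(b,plane(c,b[0],.125)) for b in h])
# branch heading: arms' bolt holes / bar edges: fit long bright-edge lines of bar
g=cv2.cvtColor(im,cv2.COLOR_BGR2GRAY);u=proj(c,(.445,.169,.187));print("bar",u)
x,y=int(u[0]),int(u[1]);sub=g[y-45:y+45,x-40:x+40]
L=cv2.createLineSegmentDetector().detect(sub)[0][:,0]
for a in L:
    n=np.hypot(a[2]-a[0],a[3]-a[1])
    if n>18:
        p,q=plane(c,a[:2]+[x-40,y-45],.187),plane(c,a[2:]+[x-40,y-45],.187);d=q-p
        print(np.round(a+[x-40,y-45]*2,1),n.round(1),(np.degrees(np.arctan2(d[1],d[0]))%180).round(1))
E
```

```text
16.6 [0.4444 0.1688 0.2807] 0.49819563960373847 [-0.112   0.0508  0.5522]
hub [(((np.float64(255.2), np.float64(80.0)), 140), array([0.5481, 0.1454, 0.125 ]))]
bar [256.4364 194.3802]
[241.5 165.9 241.6 204.6] 38.8 165.7
[249.1 219.4 220.7 224.1] 28.8 86.3
[279.9 237.6 274.2 214.6] 23.6 0.3
[216.4 193.9 234.9 186.7] 19.9 98.1
[221.6 156.  239.4 152.3] 18.1 88.0
[216.3 172.2 235.4 170. ] 19.2 83.2
[240.5 205.5 216.6 204.2] 23.9 73.1
[223.2 217.1 242.9 214.6] 19.8 83.8
[248.5 193.4 247.5 167.1] 26.4 168.1
[270.9 204.6 271.1 170.9] 33.8 166.7
[260.1 220.9 259.6 198.4] 22.5 167.6
[275.9 212.9 294.7 208.5] 19.4 90.4
```

It's released, with the bar heading at about 166.7° and the pointer at about 166°. I'll do a gentle confirming press on the bar's top with closed fingers.

Request:
{"fn": "step_arm", "kwargs": {
  "deltas": [
    {"jaw": 1,"dx": 0,"dy": 0,"dz": -0.02,"turn": 0},
    {"jaw": 1,"dx": 0,"dy": 0,"dz": -0.04,"turn": 0},
    {"jaw": 1,"dx": 0,"dy": 0,"dz": -0.06,"turn": 0},
    {"jaw": 1,"dx": 0,"dy": 0,"dz": -0.075,"turn": 0},
    {"jaw": 1,"dx": 0,"dy": 0,"dz": -0.085,"turn": 0}
  ]
}}

```text
t: 17.15
ee_pos: [0.4446, 0.1687, 0.1953]
orientation: [0.001, 0.993, -0.119, -0.0]
ft_force: [-0.1, 0.3, 1.3]
opening: 0.105
finger_force: 0.0
```

Request:
{"fn": "step_arm", "kwargs": {
  "deltas": [
    {"jaw": 1,"dx": 0,"dy": 0,"dz": -0.002,"turn": 0},
    {"jaw": 1,"dx": 0,"dy": 0,"dz": -0.004,"turn": 0},
    {"jaw": 1,"dx": 0,"dy": 0,"dz": -0.005,"turn": 0},
    {"jaw": 1,"dx": 0,"dy": 0,"dz": -0.006,"turn": 0}
  ]
}}

```text
t: 17.55
ee_pos: [0.4452, 0.1693, 0.1911]
orientation: [-0.0, 0.993, -0.119, 0.0]
ft_force: [-0.2, -0.3, 5.1]
opening: 0.003
finger_force: 2.1
```

Contact came about 4 mm higher than expected, so I'll press on gently and read how it yields.

Request:
{"fn": "step_arm", "kwargs": {
  "deltas": [
    {"jaw": 1,"dx": 0,"dy": 0,"dz": -0.001,"turn": 0},
    {"jaw": 1,"dx": 0,"dy": 0,"dz": -0.001,"turn": 0}
  ]
}}

```text
t: 17.75
ee_pos: [0.4449, 0.1692, 0.1897]
orientation: [-0.0, 0.993, -0.119, 0.0]
ft_force: [0.7, 0.6, 1.3]
opening: 0.007
finger_force: 0.5
```

Request:
{"fn": "step_arm", "kwargs": {
  "deltas": [
    {"jaw": 1,"dx": 0,"dy": 0,"dz": -0.001,"turn": 0},
    {"jaw": 1,"dx": 0,"dy": 0,"dz": -0.001,"turn": 0}
  ]
}}

```text
t: 17.95
ee_pos: [0.4448, 0.169, 0.1885]
orientation: [-0.0, 0.993, -0.119, -0.0]
ft_force: [-0.2, 0.4, 0.3]
opening: -0.001
finger_force: 0.0
```

Request:
{"fn": "step_arm", "kwargs": {
  "deltas": [
    {"jaw": 1,"dx": 0,"dy": 0,"dz": -0.001,"turn": 0},
    {"jaw": 1,"dx": 0,"dy": 0,"dz": -0.001,"turn": 0}
  ]
}}

```text
t: 18.15
ee_pos: [0.4449, 0.1691, 0.1876]
orientation: [-0.0, 0.993, -0.119, 0.0]
ft_force: [0.0, -0.9, 4.5]
opening: 0.007
finger_force: 2.2
```

Request:
{"fn": "step_arm", "kwargs": {
  "deltas": [
    {"jaw": 1,"dx": 0,"dy": 0,"dz": -0.001,"turn": 0},
    {"jaw": 1,"dx": 0,"dy": 0,"dz": -0.001,"turn": 0}
  ]
}}

```text
t: 18.35
ee_pos: [0.4452, 0.1692, 0.1869]
orientation: [-0.0, 0.993, -0.119, 0.0]
ft_force: [-1.7, 0.1, 9.9]
opening: 0.004
finger_force: 4.7
```

Request:
{"fn": "step_arm", "kwargs": {
  "deltas": [
    {"jaw": 1,"dx": 0,"dy": 0,"dz": -0.001,"turn": 0},
    {"jaw": 1,"dx": 0,"dy": 0,"dz": -0.001,"turn": 0}
  ]
}}

```text
t: 18.55
ee_pos: [0.4454, 0.1695, 0.1865]
orientation: [-0.001, 0.993, -0.119, 0.0]
ft_force: [-6.7, 0.8, 24.3]
opening: 0.005
finger_force: 12.6
```

Home stop felt at 0.1868. I'll back off and touch again, to see whether it stays down.

Request:
{"fn": "step_arm", "kwargs": {
  "deltas": [
    {"jaw": 1,"dx": 0,"dy": 0,"dz": 0.002,"turn": 0},
    {"jaw": 1,"dx": 0,"dy": 0,"dz": 0.005,"turn": 0},
    {"jaw": 1,"dx": 0,"dy": 0,"dz": 0.01,"turn": 0},
    {"jaw": 1,"dx": 0,"dy": 0,"dz": 0.01,"turn": 0},
    {"jaw": 1,"dx": 0,"dy": 0,"dz": 0.01,"turn": 0}
  ]
}}

```text
t: 19.05
ee_pos: [0.4448, 0.1691, 0.1956]
orientation: [-0.0, 0.993, -0.119, 0.0]
ft_force: [0.7, 0.4, -0.3]
opening: 0.004
finger_force: 0.0
```

Request:
{"fn": "step_arm", "kwargs": {
  "deltas": [
    {"jaw": 1,"dx": 0,"dy": 0,"dz": -0.001,"turn": 0},
    {"jaw": 1,"dx": 0,"dy": 0,"dz": -0.002,"turn": 0},
    {"jaw": 1,"dx": 0,"dy": 0,"dz": -0.002,"turn": 0}
  ]
}}

```text
t: 19.35
ee_pos: [0.4447, 0.169, 0.1933]
orientation: [0.0, 0.993, -0.119, -0.0]
ft_force: [-0.3, 0.5, -0.1]
opening: 0.005
finger_force: 0.0
```

Request:
{"fn": "step_arm", "kwargs": {
  "deltas": [
    {"jaw": 1,"dx": 0,"dy": 0,"dz": -0.001,"turn": 0},
    {"jaw": 1,"dx": 0,"dy": 0,"dz": -0.0015,"turn": 0},
    {"jaw": 1,"dx": 0,"dy": 0,"dz": -0.0015,"turn": 0}
  ]
}}

```text
t: 19.65
ee_pos: [0.4448, 0.169, 0.192]
orientation: [0.0, 0.993, -0.119, -0.0]
ft_force: [0.7, 0.1, 0.7]
opening: 0.008
finger_force: 0.0
```

Request:
{"fn": "step_arm", "kwargs": {
  "deltas": [
    {"jaw": 1,"dx": 0,"dy": 0,"dz": -0.001,"turn": 0},
    {"jaw": 1,"dx": 0,"dy": 0,"dz": -0.0015,"turn": 0},
    {"jaw": 1,"dx": 0,"dy": 0,"dz": -0.0015,"turn": 0}
  ]
}}

```text
t: 19.95
ee_pos: [0.4448, 0.169, 0.1905]
orientation: [0.0, 0.993, -0.119, -0.0]
ft_force: [-0.2, -0.1, 0.9]
opening: 0.005
finger_force: 0.0
```

Request:
{"fn": "step_arm", "kwargs": {
  "deltas": [
    {"jaw": 1,"dx": 0,"dy": 0,"dz": -0.001,"turn": 0},
    {"jaw": 1,"dx": 0,"dy": 0,"dz": -0.0015,"turn": 0},
    {"jaw": 1,"dx": 0,"dy": 0,"dz": -0.0015,"turn": 0}
  ]
}}

```text
t: 20.25
ee_pos: [0.4448, 0.169, 0.189]
orientation: [0.0, 0.993, -0.119, -0.0]
ft_force: [0.2, 0.1, 0.2]
opening: 0.007
finger_force: 0.0
```

No contact at 0.189, so the bracket stays fully down. I'll rise clear, check the heading and hand in.

Request:
{"fn": "step_arm", "kwargs": {
  "deltas": [
    {"jaw": 1,"dx": 0,"dy": 0,"dz": 0.02,"turn": 0},
    {"jaw": 1,"dx": 0,"dy": 0,"dz": 0.05,"turn": 0},
    {"jaw": 1,"dx": 0,"dy": 0,"dz": 0.092,"turn": 0},
    {"jaw": 1,"dx": 0,"dy": 0,"dz": 0.092,"turn": 0},
    {"jaw": 1,"dx": 0,"dy": 0,"dz": 0.092,"turn": 0}
  ]
}}

```text
t: 20.75
ee_pos: [0.4449, 0.1695, 0.2814]
orientation: [-0.001, 0.993, -0.118, 0.0]
ft_force: [0.1, -0.1, -0.0]
opening: 0.007
finger_force: 0.0
```

Request:
{"fn": "step_arm", "kwargs": {
  "deltas": [
    {"jaw": 1,"dx": 0,"dy": 0,"dz": 0,"turn": 0},
    {"jaw": 1,"dx": 0,"dy": 0,"dz": 0,"turn": 0},
    {"jaw": 1,"dx": 0,"dy": 0,"dz": 0,"turn": 0}
  ]
}}

```text
t: 21.05
ee_pos: [0.4446, 0.1688, 0.2805]
orientation: [0.001, 0.993, -0.119, -0.0]
ft_force: [0.2, -0.8, -0.3]
opening: 0.006
finger_force: 0.0
```

```bash
python3 - <<'E'
from h import *
s=sense();c,im=pic("wrist","w11");print(s["t"],s["ee_pos"],s["ft_force"])
g=cv2.cvtColor(im,cv2.COLOR_BGR2GRAY);u=proj(c,(.49,.158,.12));x,y=int(u[0]),int(u[1]);sub=np.ascontiguousarray(g[max(y-40,0):y+95,x-50:x+50])
for a in cv2.createLineSegmentDetector().detect(sub)[0][:,0]:
    n=np.hypot(a[2]-a[0],a[3]-a[1]);o=[x-50,max(y-40,0)]
    if n>20 and abs(a[3]-a[1])>3*abs(a[2]-a[0]):
        d=plane(c,a[2:]+o,.12)-plane(c,a[:2]+o,.12);print(np.round(a+o*2,1),n.round(1),(np.degrees(np.arctan2(d[1],d[0]))%180).round(1))
E
```

```text
21.05 [0.44462568 0.16880206 0.28049374] [ 0.16355118 -0.81994382 -0.29658692]
[241.3 166.4 241.6 205.1] 38.8 165.9
[261.9 138.9 261.8 111.4] 27.5 166.7
[248.8 111.4 249.5 141.4] 30.0 167.4
[260.2 216.4 261.1 188.9] 27.6 164.7
[270.7 205.1 271.  171.4] 33.7 166.5
[236.2 137.6 235.3 107.6] 30.0 167.0
```

The branch is at about 166.7° and the pointer at about 166°, so they line up. Handing in.

```bash
python3 -c "
from cell import *
print(finish_job())"
```

```text
the job is handed in; nothing more can be done
None
```

The bracket is hung and pressed home on the empty branch, which stands within about 1° of the pointer, and I handed the job in at about 21 s; the other objects were not approached.

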